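# Index the drilling jig on by four clicks and lock it

### The job

The hole under the guide bush of the indexing jig is finished and every fourth hole of the brass disc is to be drilled: pushing with a fingertip against its red finger studs, turn the dial clockwise (seen from above) exactly four clicks and let it settle - it ratchets, so an extra click cannot be taken back. Then push the lock lever's black knob in towards the dial until the lever is fully home, its tooth in a notch. Only push: do not take a stud or the knob between the fingers, do not lift anything, and leave the caliper, marker, bolt and nut beside the jig where they lie.

Things in the scene. Friction and masses are not known exactly. Their poses are not given: they have to be found in the camera images.
- jig: Indexing drill jig bolted to the bench: dark iron base plate 205 x 200 x 18 mm. Origin on the bench under the dial's vertical axis; x points from the dial to the guide arm's column, y to the left of that. Tops above the bench: notched steel ring (132 mm across) 43 mm, aluminium dial plate (120 mm across) 50, brass disc with 24 holes (72 mm across) 56, centre nut 72 mm.
- bush (a point): Lower end of the steel guide bush, 60 mm above the bench and 4 mm above the brass disc, 27 mm from the dial's axis. The guide arm runs from here to its column at jig x = 86 mm, 86 to 106 mm above the bench, within 40 mm of the jig's x axis, on the jig's +x side only; the red studs pass under it.
- dial (a joint): Turn of the dial, rad, growing clockwise seen from above. A spring pawl clicks over a ratchet tooth every 0.262 rad (15 deg); at rest the value is a whole multiple of 0.262 (within 0.01), any of them at the start. Let go short of the next click it springs back to the last stop; it never turns back past a stop. At a stud it takes 5 to 18 N, rising up to each click, then dropping. Locked while the lever is home.
- lock_lever (a joint): Turn of the lock lever, rad, growing clockwise seen from above: 0 = swung fully open, 0.30 = home against its stop, its tooth 3.5 mm deep in a notch of the steel ring. Starts at 0 to 0.10, stays where it is left (about 2 N at the knob). The tooth enters a notch only with the dial at a stop, else it strikes the ring at about 0.23. Pivot at jig x 55, y -66.5 mm; 10 mm round bar, its top 43 mm high.
- lever_knob (a point): Black upright knob at the free end of the lock lever, near right of the dial, 18 mm in diameter, 46 to 76 mm above the bench; this point lies on its axis at 61 mm height, 122 mm from the lever's pivot. From open to home it moves about 36 mm towards the dial (jig +y), to jig x -66, y -84 mm.
- stud0 (a point): Red upright finger stud 0 of four alike, 90 deg apart on the dial plate, 12 mm in diameter, from 50 to 80 mm above the bench, its axis 50 mm from the dial's axis; this point lies on its axis at 65 mm height. It goes round with the dial.
- stud1 (a point): Red upright finger stud 1 of four alike, 90 deg apart on the dial plate, 12 mm in diameter, from 50 to 80 mm above the bench, its axis 50 mm from the dial's axis; this point lies on its axis at 65 mm height. It goes round with the dial.
- stud2 (a point): Red upright finger stud 2 of four alike, 90 deg apart on the dial plate, 12 mm in diameter, from 50 to 80 mm above the bench, its axis 50 mm from the dial's axis; this point lies on its axis at 65 mm height. It goes round with the dial.
- stud3 (a point): Red upright finger stud 3 of four alike, 90 deg apart on the dial plate, 12 mm in diameter, from 50 to 80 mm above the bench, its axis 50 mm from the dial's axis; this point lies on its axis at 65 mm height. It goes round with the dial.
- caliper: Steel vernier caliper lying flat on the bench to the left of the jig, 80 x 210 x 8 mm, long axis y; origin under its middle. To be left alone.
- marker: White marker with a blue cap, lying on the bench on the robot's side of the jig, 16 x 132 x 16 mm, long axis y; origin under its middle. To be left alone.
- bolt: Steel M12 hexagon bolt lying on the bench to the right of the jig, 20 x 77 x 23 mm, long axis y; origin under its middle. To be left alone.
- nut: Steel M16 nut lying flat on the bench at the near right of the jig, 31 x 35 x 14 mm; origin under its middle. To be left alone.

How it is judged:
By the outcome, as a careful person would: the job done as asked, in the order asked, and still so for the second after the job is handed in, with the robot touching nothing.
It also fails if it takes over 54 s, if anything falls off the work surface, if the arm or the gripper's body presses on something with over 40 N, if the wrist force passes 120 N, or if a joint passes its speed limit or range.

### The arm

A 6-joint arm with a two-finger parallel gripper is mounted at the origin on a cart in front of the work surface, level with it; the furniture and walls round the work are solid. World frame = base frame: x ahead of the robot, y to its left, z up, the work surface at z = 0. Lengths are in m, angles in rad, forces in N, time in s.
With the tool pointing down it reaches from about 0.25 to 0.8 m from the base axis. Payload 3.9 kg.
Tool frame: the origin (TCP) lies on the centre line of the jaws, within the pads' length; the fingertips stand 25 mm ahead of it and the grasp point (between the pads) lies 6 mm ahead of it; z points along the fingers, y is the direction in which the jaws open and shut (so a half turn about z gives the same grasp; the last joint's range is limited). The gripper opens to 85 mm and grips with 20 to 120 N. Pads are 22 mm wide; open, the fingers measure 114 mm over their backs; the gripper's body (76 mm by 85 mm) begins 54 mm behind the grasp point. The pads swing forward as they close: fully open they stand 13 mm farther back than shut.
Start: joints at [-1.144, 0.26, -0.138, 1.173, 0, 1.571], TCP at [0.217, -0.478, 0.256] pointing down, gripper open.
Joint ranges: [-2.78, 2.78], [-0.83, 1.72], [-1.28, 1.37], [-1.9, 2.12], [-1.57, 1.48], [-3.14, 3.14]. Speed limits (rad/s): [2.57, 2.57, 3.14, 3.14, 3.14, 3.14].

### API

Orientations are given as a 3x3 rotation matrix whose columns are the frame's x, y, z axes.
In Python, from workcell import * gives the robot as it stands.
- The arm moves only by the tool step_arm, never from a script. Its argument "deltas" is text: rows parted by semicolons, each of 4 numbers parted by spaces: the shift along the tool's x, y, z in m, then the turn about the tool's z in rad. In form: dx dy dz roll; .... A call has 1 to 10 rows; each row shifts and turns the commanded pose from where the row before left it, along the tool's axes as they then stand; what a row does not reach is not made up. A row lasts 1/12 s, in which the tool goes at most 41.7 mm and 7.16 degrees, less where a joint would pass 70% of its speed; a pose out of reach is approached as far as the arm can. A call is refused whole if a number of a shift passes 0.0417 or a number of a turn 0.125, either way. A call with a gripper value outside its range is refused whole. "jaw" is the gripper command: -1 is shut, 1 is fully open, values between are in proportion, set as the call begins (left out, the last holds). The fingers move at their own pace and stop on an object; "newtons" is the grip in N (left out, the last holds). Time passes only in rows, so rows that do not move let the fingers close. It gives the time, the measured TCP pose, the force and the opening at its end, in the units of the state.
- sense(): the state, without advancing time (a new reading comes with each control period).
- camera(name): name is "scene" or "side" or "wrist"; returns the picture (384x512x3 uint8, blue, green, red); there is no depth.
- calibration(name): a dict with "fx", "fy", "cx", "cy" (pixels), "extrinsics" (4x4, takes a point from world to camera coordinates); the wrist camera has in their place "T_tool_cam" (4x4, takes a point from camera to tool coordinates, whose origin is the TCP and whose axes are the flange's). Camera axes: x right, y down, z forward; pixel columns grow to the right and rows downward; lengths in m; the calibration is good to about 2 mm. A picture is of the moment at which its call begins: read the wrist's pose just before it. calibration takes no time and is no camera call.
- finish_job(): hands the job in, once; it reports no verdict.
The state is a dict: "t": time; "qpos": joint angles; "qvel": joint speeds; "joint_torque": joint torques, N m; "position": TCP position; "ee_rot": TCP orientation; "ft_force": force on the tool from outside, world axes, zero at the start; "ft_torque": the same for the moment, N m; "grip_width": finger opening in m.
Only numpy, scipy, OpenCV 4.12 (cv2) and the standard library are available. Lean on these libraries where they do the work, as an engineer would, in place of code of your own. Each camera call takes 0.05 s, during which the arm holds its last target.

## Working session

There is one attempt and no reset: what is moved stays moved. The work goes in short steps, Python scripts to look and compute and a tool call to move; the robot and the scene stay as the last step left them, time stands still between calls to the robot, and variables do not carry over. Pictures are saved under pics/ and viewed, and the job is handed in when it is done.

Besides the shell and the picture viewer there is one more tool, called after "Request:" as name(argument=value, ...) on one line, values as JSON. step_arm: Moves the arm, as the interface text tells. Its arguments: {"type":"object","properties":{"deltas":{"type":"string"},"jaw":{"type":"number"},"newtons":{"type":"number"}},"required":["deltas"]}

```bash
mkdir -p pics; ls
python3 - <<'E'
from workcell import *
import cv2
s=sense();print(s)
for n in("scene","side","wrist"):
    cv2.imwrite(f"pics/{n}0.png",camera(n));c=calibration(n);print(n,c)
E
```

```text
pics
{'t': 0.0, 'qpos': array([-1.14403141e+00,  2.60697429e-01, -1.39382708e-01,  1.17266989e+00,
        1.15734383e-05,  1.57082877e+00]), 'qvel': array([-0.00022168, -0.00104897,  0.00070742,  0.00046385, -0.00063379,
        0.00062873]), 'joint_torque': array([ 2.63159345e-04, -4.05676639e+01,  2.53924799e+01,  1.86905143e-02,
        1.90408246e-04,  2.16378830e-06]), 'position': array([ 0.2170565 , -0.4773419 ,  0.25545264]), 'ee_rot': array([[ 9.10323042e-01,  4.13897719e-01, -7.98154472e-04],
       [ 4.13898488e-01, -9.10321296e-01,  1.78325949e-03],
       [ 1.15100228e-05, -1.95369713e-03, -9.99998091e-01]]), 'ft_force': array([0.78912615, 0.06873428, 0.05307966]), 'ft_torque': array([ 0.04346712, -0.06509388,  0.00695069]), 'grip_width': 0.08552633419072372}
scene {'fx': 405.4835634286866, 'fy': 405.4835634286866, 'cx': 243.45540684037454, 'cy': 192.2464355231074, 'extrinsics': array([[-0.43597788, -0.89994348,  0.0050015 ,  0.2802753 ],
       [-0.48479947,  0.23017179, -0.84379525,  0.3212243 ],
       [ 0.75821683, -0.37030079, -0.53664194,  0.64894784],
       [ 0. 
[... 182 characters left out ...]
.78945441, -0.61371953,  0.01049184, -0.36340889],
       [-0.51282018, -0.66886358, -0.53817932,  0.35857554],
       [ 0.33730877,  0.41948761, -0.84276506,  0.80964809],
       [ 0.        ,  0.        ,  0.        ,  1.        ]])}
wrist {'fx': 281.3009034197542, 'fy': 281.3009034197542, 'cx': 251.53648726139022, 'cy': 190.05379168631615, 'T_tool_cam': array([[-4.23827172e-04, -9.49773051e-01, -3.12939248e-01,
         8.02683183e-02],
       [ 9.99999212e-01, -7.72277885e-04,  9.89527159e-04,
        -1.39228192e-04],
       [-1.18150229e-03, -3.12938582e-01,  9.49772630e-01,
        -1.18050442e-01],
       [ 0.00000000e+00,  0.00000000e+00,  0.00000000e+00,
         1.00000000e+00]])}
```

View pics/scene0.png

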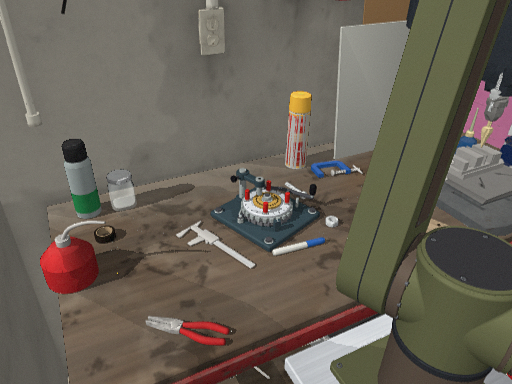

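View pics/side0.png

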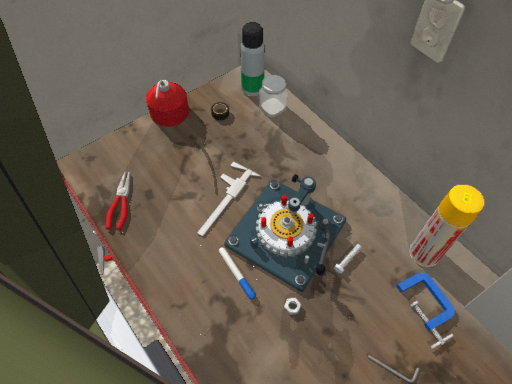

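View pics/wrist0.png

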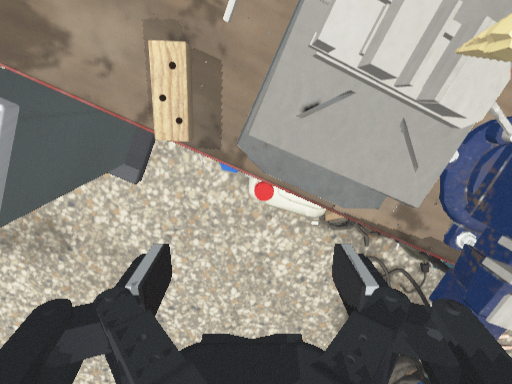

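The jig shows in the scene view at about (266,208) and in the side view at about (287,225). I'll zoom in on both.

Run:
```python
import cv2
a=cv2.imread("pics/side0.png")[165:300,205:365];cv2.imwrite("pics/side0z.png",cv2.resize(a,None,fx=4.4,fy=4.4,interpolation=cv2.INTER_CUBIC))
a=cv2.imread("pics/scene0.png")[155:255,205:345];cv2.imwrite("pics/scene0z.png",cv2.resize(a,None,fx=5,fy=5,interpolation=cv2.INTER_CUBIC))
```

```text
(no output)
```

View pics/side0z.png

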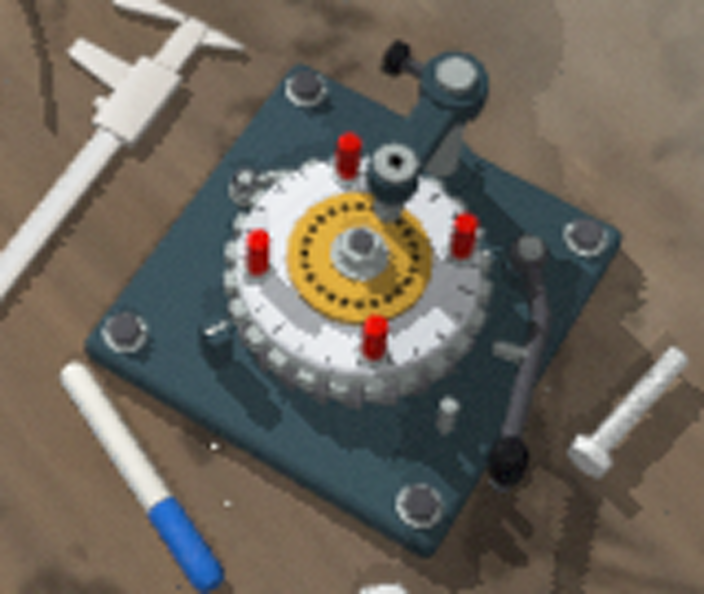

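View pics/scene0z.png

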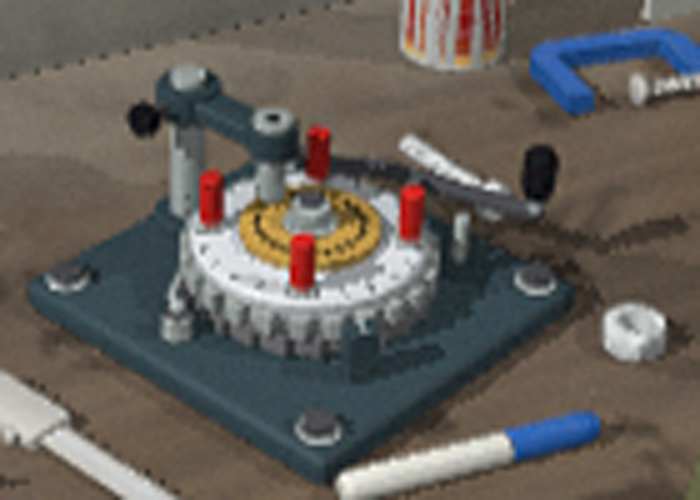

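```bash
cat > h.py <<'E'
import numpy as np,cv2
from scipy.optimize import least_squares
from workcell import *
CAL={n:calibration(n) for n in("scene","side","wrist")}
def ext(n,s=None):
    if n!="wrist": return CAL[n]["extrinsics"]
    T=np.eye(4);T[:3,:3]=s["ee_rot"];T[:3,3]=s["position"]
    return np.linalg.inv(T@CAL[n]["T_tool_cam"])
def proj(n,P,s=None):
    c=CAL[n];E=ext(n,s);p=np.atleast_2d(P)@E[:3,:3].T+E[:3,3]
    return np.c_[c["fx"]*p[:,0]/p[:,2]+c["cx"],c["fy"]*p[:,1]/p[:,2]+c["cy"]]
def jig2w(p,P):  # p=x,y,yaw
    c,s=np.cos(p[2]),np.sin(p[2]);P=np.atleast_2d(P)
    return np.c_[p[0]+c*P[:,0]-s*P[:,1],p[1]+s*P[:,0]+c*P[:,1],P[:,2]]
def studs(a): # a: jig-frame angle of stud 0, others -90 each (clockwise order)
    t=a-np.arange(4)*np.pi/2
    return np.c_[.05*np.cos(t),.05*np.sin(t),np.full(4,.065)]
def knob(l): # l lever angle (clockwise), home .30 at (-66,-84)
    v=np.array([-.066-.055,-.084+.0665]);d=.30-l  # open = CCW from home
    c,s=np.cos(d),np.sin(d)
    return np.array([.055+c*v[0]-s*v[1],-.0665+s*v[0]+c*v[1],.061])
E
python3 - <<'E'
from h import *
S=np.array([[464,236],[375,338],[258,252],[349,157]])/4.4+[205,165]
C=np.array([[318,153],[413,213],[302,262],[211,199]])/5+[205,155]
ks=np.array([508,462])/4.4+[205,165]; kc=np.array([540,172])/5+[205,155]
# bush top? use arm direction: base bolts instead; centre nut top
ns=np.array([361,240])/4.4+[205,165]; nc=np.array([312,197])/5+[205,155]
# stage: column top z .106 at jig x .086
cs=np.array([455,72])/4.4+[205,165]; cc=np.array([188,75])/5+[205,155]
def f(q,full=False):
    p=q[:3];r=[]
    for n,a,k,nn,co in(("side",S,ks,ns,cs),("scene",C,kc,nc,cc)):
        r+=[proj(n,jig2w(p,studs(q[3])))-a,proj(n,jig2w(p,knob(q[4])))-k,proj(n,jig2w(p,[[0,0,.072]]))-nn,0.5*(proj(n,jig2w(p,[[.086,0,.112]]))-co)]
    return np.concatenate(r).ravel()
best=min((least_squares(f,[.45,-.0,y,a,.05]) for y in np.arange(-3,3,1) for a in(-.3,-1)),key=lambda r:r.cost)
print(best.x,np.degrees(best.x[2:]),best.cost);print(f(best.x).reshape(-1,2).round(1))
print(jig2w(best.x,studs(best.x[3])),jig2w(best.x,knob(best.x[4])),jig2w(best.x,knob(.3)))
E
```

```text
[ 0.52556439 -0.0091074   0.34387416 -0.9153559   0.05873918] [ 19.70253834 -52.44602976   3.36550726] 1.6132090325948798
[[-0.3  0.4]
 [-0.4  0.1]
 [-0.2  0.2]
 [-0.2  0. ]
 [-0.  -0. ]
 [ 0.1 -0.4]
 [ 0.2 -0.6]
 [ 0.   0.1]
 [-0.3 -0.2]
 [ 0.4 -0.1]
 [ 0.2 -0.1]
 [-0.1 -0.2]
 [-0.  -0.7]
 [ 0.1 -1.1]]
[[ 0.56761941 -0.03615135  0.065     ]
 [ 0.49852045 -0.05116242  0.065     ]
 [ 0.48350937  0.01793655  0.065     ]
 [ 0.55260834  0.03294762  0.065     ]] [[ 0.50855937 -0.13459006  0.061     ]] [[ 0.49174783 -0.11044071  0.061     ]]
```

Request:
step_arm(deltas="0.025 -0.0136 0 0;0.025 -0.0136 0 0;0.025 -0.0136 0 0;0.025 -0.0136 0 0;0.025 -0.0136 0 0;0.025 -0.0136 0 0;0.025 -0.0136 0 0;0.025 -0.0136 0 0;0.025 -0.0136 0 0", jaw=-1, newtons=40)

```text
t: 0.9
position: [0.3719, -0.272, 0.2561]
ee_rot: [[0.91, 0.414, -0.0], [0.414, -0.91, 0.0], [-0.0, -0.0, -1.0]]
ft_force: [0.5, -0.5, -0.8]
grip_width: -0.0001
```

Request:
step_arm(deltas="0.025 -0.0136 0 0;0.025 -0.0136 0 0;0.025 -0.0136 0 0;0.025 -0.0136 0 0;0.025 -0.0136 0 0;0.025 -0.0136 0 0;0.025 -0.0136 0 0;0.025 -0.0136 0 0;0.025 -0.0136 0 0")

```text
t: 1.65
position: [0.5261, -0.0674, 0.256]
ee_rot: [[0.91, 0.414, -0.001], [0.414, -0.91, 0.0], [-0.001, -0.0, -1.0]]
ft_force: [-0.1, 0.5, 0.4]
grip_width: -0.0
```

Request:
step_arm(deltas="0 0 0 -0.12;0 0 0 -0.12;0 0 0 -0.12;0 0 0 -0.12;0 0 0 -0.12;0 0 0 -0.12;0 0 0 -0.12;0 0 0 -0.12;0 0 0 -0.12")

```text
t: 2.4
position: [0.5254, -0.0687, 0.2559]
ee_rot: [[0.058, 0.998, -0.001], [0.998, -0.058, 0.0], [0.0, -0.001, -1.0]]
ft_force: [1.1, 0.5, 0.4]
grip_width: 0.0003
```

Request:
step_arm(deltas="0 0 0 -0.12;0 0 0 -0.12;0 0 0 -0.12;0 0 0 -0.12;0 0 0 -0.12;0 0 0 -0.12;0 0 0 -0.12;0 0 0 -0.12;0 0 0 -0.12;0 0 0 0")

```text
t: 3.23
position: [0.5254, -0.0687, 0.2559]
ee_rot: [[-0.851, 0.525, -0.001], [0.525, 0.851, 0.0], [0.001, -0.0, -1.0]]
ft_force: [-0.2, -0.8, -0.5]
grip_width: -0.0
```

```bash
cat > look.py <<'E'
import sys
from h import *
s=sense();t=sys.argv[1]
yaw=np.degrees(np.arctan2(s["ee_rot"][1,0],s["ee_rot"][0,0]))
print(s["t"],s["position"].round(4),"yaw",yaw.round(2),"F",s["ft_force"].round(1),s["grip_width"],s["qpos"].round(2))
np.savez(f"pics/{t}.npz",p=s["position"],R=s["ee_rot"])
for n in sys.argv[2:]:
    im=camera(n)
    cv2.imwrite(f"pics/{n}_{t}.png",im)
E
python3 look.py a wrist
```

```text
3.2333 [ 0.5254 -0.0687  0.2559] yaw 148.32 F [-0.2 -0.8 -0.5] -1.627105332849065e-05 [-0.13  0.27 -0.13  1.18 -0.    0.42]
```

View pics/wrist_a.png

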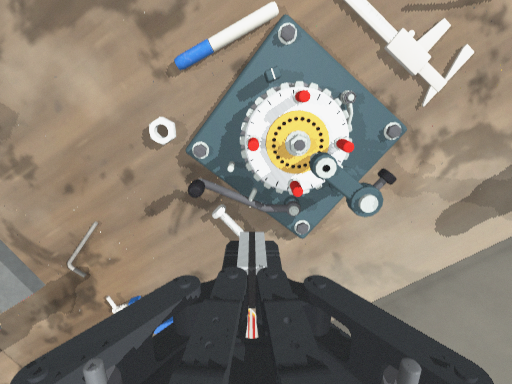

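The wrist view shows the red studs at about (253,144), (303,96), (346,146) and (297,189), and the knob at (196,188). I'll add these to the pose fit.

```bash
cat >> h.py <<'E'
def red(im):
    h=cv2.cvtColor(im,cv2.COLOR_BGR2HSV);m=(((h[...,0]<8)|(h[...,0]>172))&(h[...,1]>170)&(h[...,2]>100)).astype(np.uint8)
    n,l,st,c=cv2.connectedComponentsWithStats(m)
    return [(c[i].round(1),st[i,4]) for i in range(1,n) if st[i,4]>15]
E
python3 - <<'E'
from h import *
z=np.load("pics/a.npz");s=dict(position=z["p"],ee_rot=z["R"])
for n,f in(("wrist","wrist_a"),("side","side0"),("scene","scene0")):
    print(n,red(cv2.imread(f"pics/{f}.png")))
p=[.52556,-.0091,.34387];a=-.91536
print(proj("wrist",jig2w(p,studs(a)),s).round(1),proj("wrist",jig2w(p,knob(.0587)),s),proj("wrist",jig2w(p,[[0,0,.072]]),s))
im=cv2.imread("pics/wrist_a.png")[70:260,160:420];cv2.imwrite("pics/wa_z.png",cv2.resize(im,None,fx=3,fy=3,interpolation=cv2.INTER_CUBIC))
E
```

```text
wrist [(array([302.5,  95.9]), np.int32(124)), (array([252.8, 143.9]), np.int32(105)), (array([345.2, 145.2]), np.int32(152)), (array([296. , 188.5]), np.int32(136)), (array([253.5, 327.7]), np.int32(39))]
side [(array([167.1, 103.8]), np.int32(1219)), (array([283.7, 199.5]), np.int32(39)), (array([111.2, 212.3]), np.int32(188)), (array([122.3, 213.4]), np.int32(182)), (array([310.2, 218.1]), np.int32(39)), (array([263.5, 221.8]), np.int32(36)), (array([432.2, 228.9]), np.int32(18)), (array([453.8, 236.8]), np.int32(63)), (array([289.8, 240.8]), np.int32(40)), (array([416.2, 249.5]), np.int32(24)), (array([439. , 252.7]), np.int32(38)), (array([107.5, 257.6]), np.int32(37))]
scene [(array([268.4, 184.9]), np.int32(25)), (array([246.3, 193.7]), np.int32(35)), (array([286.8, 196.7]), np.int32(45)), (array([265. , 206.6]), np.int32(49)), (array([ 61.8, 266.5]), np.int32(1649)), (array([344.6, 317.9]), np.int32(45)), (array([206.3, 326.2]), np.int32(309)), (array([322.7, 327.2]), np.int32(17)), (array([202.1, 337.7]), np.int32(329))]
[[295.1 187.8]
 [252.6 143.7]
 [301.5  96.5]
 [343.6 145.3]] [[196.33014844 187.98396429]] [[299.12448468 145.54440239]]
```

View pics/wa_z.png

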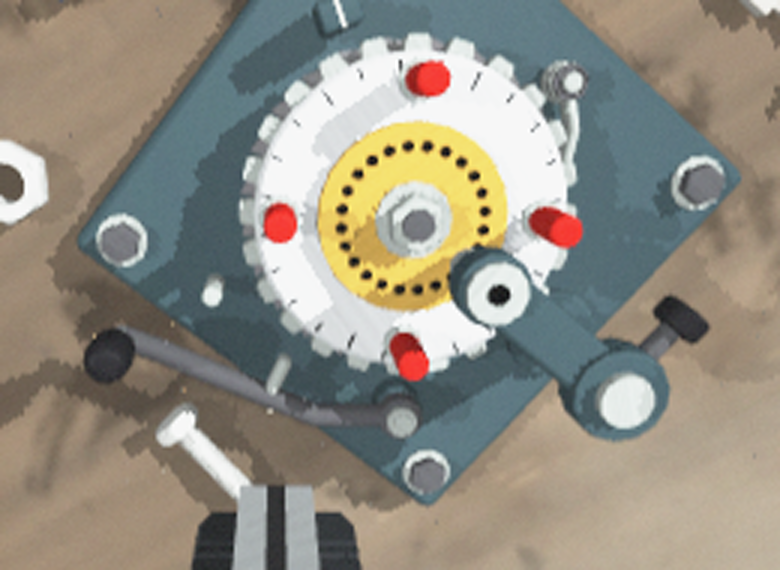

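Request:
step_arm(deltas="0 0 0.03 0;0 0 0.03 0;0 0 0.03 0;0 0 0.03 0;0 0 0.02 0;0 0 0 0")

```text
t: 3.78
position: [0.5218, -0.0683, 0.1119]
ee_rot: [[-0.848, 0.529, -0.009], [0.529, 0.849, 0.001], [0.008, -0.004, -1.0]]
ft_force: [-1.2, 0.3, -0.0]
grip_width: -0.0002
```

```bash
python3 look.py b wrist side scene
python3 - <<'E'
import cv2,numpy as np
a=cv2.imread("pics/side_b.png")[130:320,180:380];b=cv2.imread("pics/scene_b.png")[110:300,180:380]
cv2.imwrite("pics/sb.png",cv2.resize(np.hstack([a,b]),None,fx=2,fy=2,interpolation=cv2.INTER_CUBIC))
E
```

```text
3.7833 [ 0.5218 -0.0683  0.1119] yaw 148.05 F [-1.2  0.3 -0. ] -0.00015066454578338545 [-0.13  0.37 -0.38  0.83 -0.    0.43]
```

View pics/wrist_b.png

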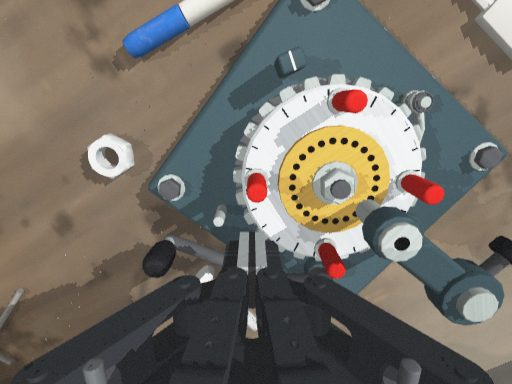

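View pics/sb.png

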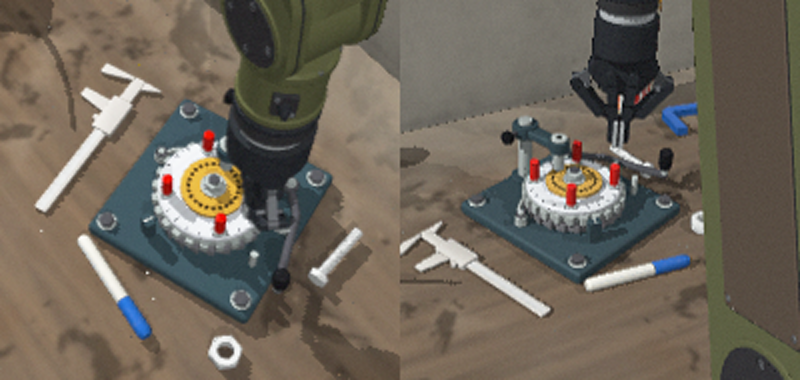

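Request:
step_arm(deltas="0 0 0.014 0;0 0 0.013 0;0 0 0 0;0 0 0 0")

```text
t: 4.27
position: [0.5263, -0.0689, 0.0906]
ee_rot: [[-0.85, 0.527, 0.001], [0.527, 0.85, -0.0], [-0.001, 0.001, -1.0]]
ft_force: [0.1, 0.0, -0.2]
grip_width: -0.0
```

```bash
python3 look.py c wrist
```

```text
4.2667 [ 0.5263 -0.0689  0.0906] yaw 148.18 F [ 0.1  0.  -0.2] -8.124274792029852e-07 [-0.13  0.39 -0.41  0.77  0.    0.43]
```

View pics/wrist_c.png

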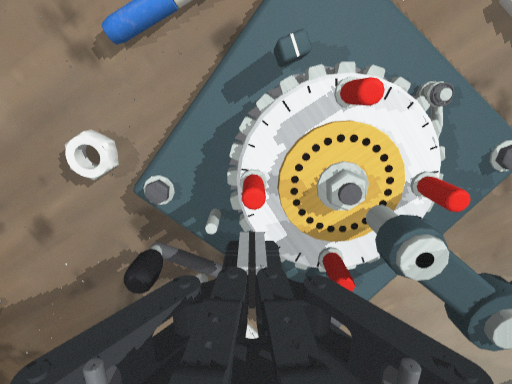

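Request:
step_arm(deltas="0.004 0 0.002 0;0.004 0 0 0;0.003 0 0 0;0.002 0 0 0;0.001 0 0 0;0.001 0 0 0;0 0 0 0")

```text
t: 4.9
position: [0.5127, -0.0608, 0.0874]
ee_rot: [[-0.85, 0.527, -0.0], [0.527, 0.85, 0.0], [0.0, -0.0, -1.0]]
ft_force: [-1.0, 0.0, -0.1]
grip_width: 0.0
```

```bash
python3 look.py d wrist;  python3 -c "
import cv2;a=cv2.imread('pics/wrist_d.png')[60:330,120:480];cv2.imwrite('pics/wd.png',cv2.resize(a,None,fx=2.2,fy=2.2,interpolation=cv2.INTER_CUBIC))"
```

```text
4.9 [ 0.5127 -0.0608  0.0874] yaw 148.22 F [-1.   0.  -0.1] 4.765057312072921e-05 [-0.12  0.38 -0.44  0.75  0.    0.44]
```

View pics/wd.png

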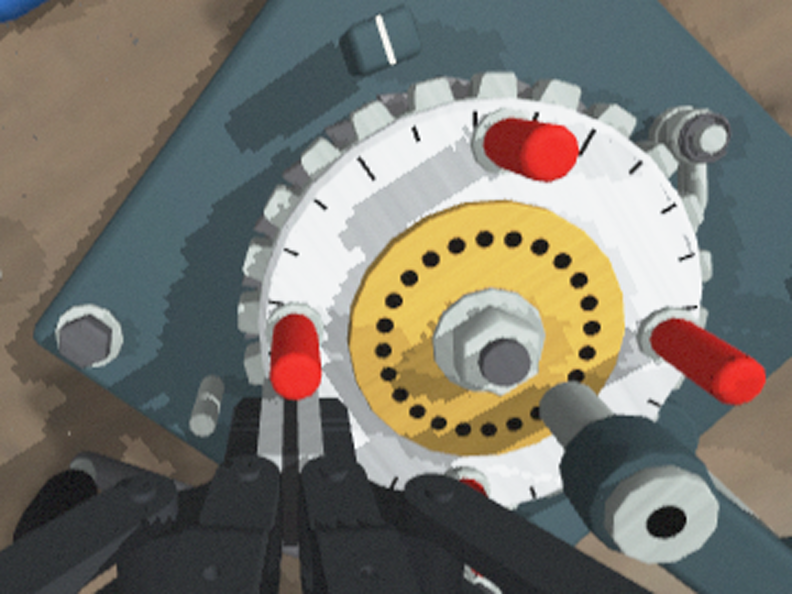

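The stud, at (295,355) in the crop, sits centred just ahead of the fingertip. I'll start the arc push with half a click and check the force.

Request:
step_arm(deltas="0.0022 -0.0007 0 0.0436;0.0022 -0.0007 0 0.0436;0.0022 -0.0007 0 0.0436;0 0 0 0;0 0 0 0")

```text
t: 5.37
position: [0.5089, -0.0603, 0.0878]
ee_rot: [[-0.774, 0.634, 0.005], [0.634, 0.774, -0.003], [-0.006, 0.001, -1.0]]
ft_force: [3.4, -2.3, -2.8]
grip_width: 0.0004
```

Request:
step_arm(deltas="0.0022 -0.0007 0 0.0436;0.0022 -0.0007 0 0.0436;0.0022 -0.0007 0 0.0436;0 0 0 0;0 0 0 0")

```text
t: 5.78
position: [0.5038, -0.0587, 0.0879]
ee_rot: [[-0.684, 0.73, 0.007], [0.73, 0.684, -0.006], [-0.009, 0.001, -1.0]]
ft_force: [6.9, -7.2, -5.7]
grip_width: 0.0003
```

```bash
cat >> h.py <<'E'
P0=[.52556,-.0091,.34387];A0=-.91536
def dialfit(n,im,s):
    # best dial turn (cw, deg) from red blobs in picture, stud pattern with 90deg symmetry
    B=np.array([b[0] for b in red(im)])
    out=[]
    for d in np.arange(-5,85,.25):
        q=proj(n,jig2w(P0,studs(A0-np.radians(d))),s)
        D=np.sort(np.linalg.norm(q[:,None]-B[None],axis=2).min(1))
        out.append((D[:3].mean(),d))
    return min(out)
def tooljig(s):
    d=s["position"][:2]-np.array(P0[:2]);
    return np.linalg.norm(d),np.degrees(np.arctan2(d[1],d[0]))
E
cat >> look.py <<'E'
    print(n,"dial",dialfit(n,im,s))
print("r,ang",tooljig(s))
# expected stud turn if in contact: yaw based 147.3-yaw ; pos based
tx=s["ee_rot"][:2,0];c=s["position"][:2]+.017*tx-np.array(P0[:2])
print("contact-implied turn",-122.75-np.degrees(np.arctan2(c[1],c[0])))
E
python3 look.py e wrist;  python3 -c "
import cv2;a=cv2.imread('pics/wrist_e.png')[60:330,120:480];cv2.imwrite('pics/we.png',cv2.resize(a,None,fx=2.2,fy=2.2,interpolation=cv2.INTER_CUBIC))"
```

```text
5.7833 [ 0.5038 -0.0587  0.0879] yaw 133.14 F [ 6.9 -7.2 -5.7] 0.0002653745550104222 [-0.11  0.36 -0.47  0.73 -0.01  0.7 ]
wrist dial (np.float64(5.04547374039557), np.float64(9.0))
r,ang (np.float64(0.054191418921563324), np.float64(-113.63143116989886))
contact-implied turn 9.090565264637405
```

View pics/we.png

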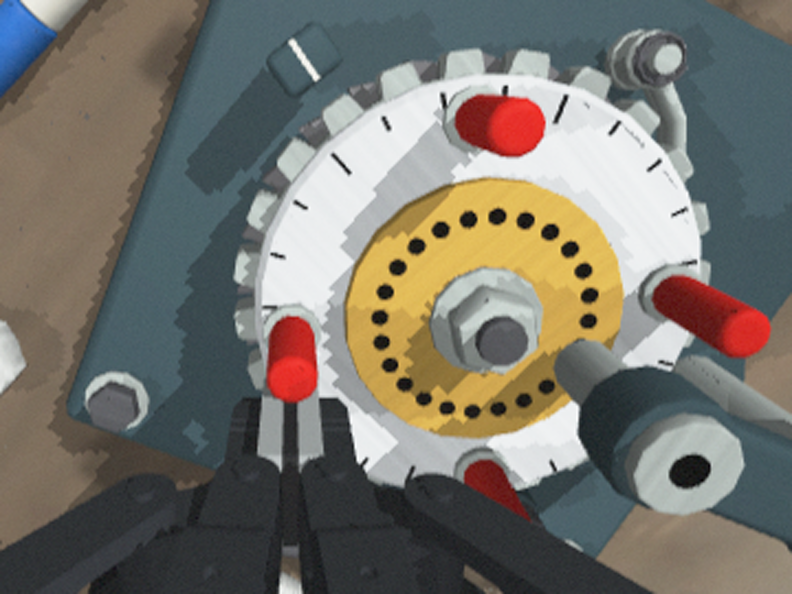

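Request:
step_arm(deltas="0.0022 -0.0007 0 0.0436;0 0 0 0;0.0011 -0.0003 0 0.0218;0 0 0 0")

```text
t: 6.17
position: [0.4997, -0.0564, 0.0878]
ee_rot: [[-0.634, 0.773, 0.005], [0.773, 0.634, -0.004], [-0.006, 0.001, -1.0]]
ft_force: [1.0, -0.9, -0.4]
grip_width: -0.0
```

```bash
python3 look.py f
```

```text
6.1667 [ 0.4997 -0.0564  0.0878] yaw 129.36 F [ 1.  -0.9 -0.4] -2.2848944597620428e-05 [-0.11  0.36 -0.48  0.73 -0.    0.77]
r,ang (np.float64(0.05389487727653542), np.float64(-118.66994311559318))
contact-implied turn 14.268258301012992
```

Request:
step_arm(deltas="0 0 0 0;0 0 0 0")

```text
t: 6.33
position: [0.4976, -0.0547, 0.0874]
ee_rot: [[-0.636, 0.772, 0.001], [0.772, 0.636, -0.001], [-0.001, 0.0, -1.0]]
ft_force: [2.2, -2.7, -2.1]
grip_width: -0.0001
```

```bash
python3 look.py g
```

```text
6.3333 [ 0.4976 -0.0547  0.0874] yaw 129.46 F [ 2.2 -2.7 -2.1] -5.4385486173646e-05 [-0.11  0.35 -0.48  0.73 -0.    0.77]
r,ang (np.float64(0.05348480269859622), np.float64(-121.4684582872043))
contact-implied turn 17.25038591516656
```

Request:
step_arm(deltas="0.0022 -0.0007 0 0.0436;0.0022 -0.0007 0 0.0436;0.0022 -0.0007 0 0.0436;0.0022 -0.0007 0 0.0436;0 0 0 0;0 0 0 0")

```text
t: 6.83
position: [0.4917, -0.0512, 0.0875]
ee_rot: [[-0.491, 0.871, 0.004], [0.871, 0.491, -0.006], [-0.007, 0.0, -1.0]]
ft_force: [4.0, -7.4, -4.2]
grip_width: 0.0003
```

Request:
step_arm(deltas="0.0022 -0.0007 0 0.0436;0 0 0 0;0.0022 -0.0007 0 0.0436;0 0 0 0;0 0 0 0")

```text
t: 7.25
position: [0.4862, -0.046, 0.0873]
ee_rot: [[-0.415, 0.91, -0.0], [0.91, 0.415, -0.001], [-0.001, -0.0, -1.0]]
ft_force: [0.4, -3.1, -0.9]
grip_width: 0.0
```

```bash
python3 look.py h wrist
```

```text
7.25 [ 0.4862 -0.046   0.0873] yaw 114.52 F [ 0.4 -3.1 -0.9] 2.828502323174003e-05 [-0.09  0.34 -0.51  0.72 -0.    1.05]
wrist dial (np.float64(4.10664934321379), np.float64(30.25))
r,ang (np.float64(0.05390999635843239), np.float64(-136.87662834285717))
contact-implied turn 32.50784998572905
```

View pics/wrist_h.png

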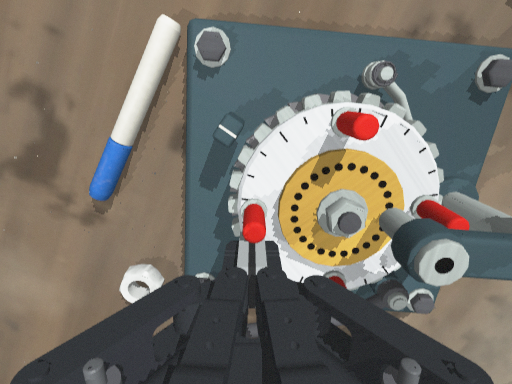

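Request:
step_arm(deltas="0.0022 -0.0007 0 0.0436;0.0022 -0.0007 0 0.0436;0.0022 -0.0007 0 0.0436;0.0022 -0.0007 0 0.0436;0 0 0 0;0 0 0 0")

```text
t: 7.8
position: [0.4812, -0.0407, 0.0874]
ee_rot: [[-0.25, 0.968, 0.001], [0.968, 0.25, -0.006], [-0.006, -0.0, -1.0]]
ft_force: [2.4, -9.0, -3.0]
grip_width: 0.0001
```

Request:
step_arm(deltas="0.0022 -0.0007 0 0.0436;0 0 0 0;0.0022 -0.0007 0 0.0436;0 0 0 0;0 0 0 0;0 0 0 0")

```text
t: 8.3
position: [0.4782, -0.035, 0.0873]
ee_rot: [[-0.165, 0.986, 0.0], [0.986, 0.165, -0.002], [-0.002, -0.0, -1.0]]
ft_force: [0.9, -5.1, -0.9]
grip_width: 0.0002
```

```bash
python3 look.py i wrist
```

```text
8.3 [ 0.4782 -0.035   0.0873] yaw 99.51 F [ 0.9 -5.1 -0.9] 0.0001595659018511227 [-0.07  0.32 -0.53  0.71 -0.    1.33]
wrist dial (np.float64(6.987245223587114), np.float64(44.5))
r,ang (np.float64(0.05395446135247721), np.float64(-151.31968560438017))
contact-implied turn 46.93346411125762
```

View pics/wrist_i.png

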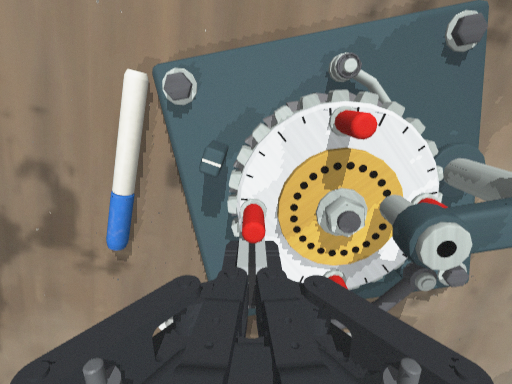

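Three clicks are done, with the dial at about 46° while still pushed. I'll take the fourth in smaller steps.

Request:
step_arm(deltas="0.0022 -0.0007 0 0.0436;0.0022 -0.0007 0 0.0436;0.0022 -0.0007 0 0.0436;0.0022 -0.0007 0 0.0436;0 0 0 0;0 0 0 0")

```text
t: 8.85
position: [0.4745, -0.0279, 0.0873]
ee_rot: [[0.009, 1.0, -0.0], [1.0, -0.009, -0.005], [-0.005, 0.0, -1.0]]
ft_force: [1.2, -8.1, -1.2]
grip_width: -0.0001
```

```bash
python3 look.py j
```

```text
8.85 [ 0.4745 -0.0279  0.0873] yaw 89.47 F [ 1.2 -8.1 -1.2] -8.775616715804143e-05 [-0.06  0.32 -0.54  0.71 -0.    1.52]
r,ang (np.float64(0.05439875510950143), np.float64(-159.8147005862035))
contact-implied turn 55.25660830544004
```

Request:
step_arm(deltas="0.0022 -0.0007 0 0.0436;0 0 0 0;0 0 0 0")

```text
t: 9.1
position: [0.4734, -0.0235, 0.0873]
ee_rot: [[0.052, 0.999, -0.001], [0.999, -0.052, 0.001], [0.001, -0.001, -1.0]]
ft_force: [0.4, 1.0, -0.2]
grip_width: 0.0001
```

```bash
python3 look.py k
```

```text
9.1 [ 0.4734 -0.0235  0.0873] yaw 87.02 F [ 0.4  1.  -0.2] 0.0001013168811981811 [-0.05  0.32 -0.54  0.71  0.    1.57]
r,ang (np.float64(0.054151475646343324), np.float64(-164.52513775829297))
contact-implied turn -299.9284605030376
```

Request:
step_arm(deltas="0 0 0 0;0 0 0 0")

```text
t: 9.27
position: [0.4733, -0.0229, 0.0872]
ee_rot: [[0.051, 0.999, -0.001], [0.999, -0.051, 0.002], [0.002, -0.001, -1.0]]
ft_force: [0.4, -1.0, 0.1]
grip_width: 0.0001
```

```bash
python3 look.py l wrist
```

```text
9.2667 [ 0.4733 -0.0229  0.0872] yaw 87.05 F [ 0.4 -1.   0.1] 8.506267582253264e-05 [-0.05  0.32 -0.54  0.71  0.    1.57]
wrist dial (np.float64(7.6546594612105), np.float64(61.5))
r,ang (np.float64(0.05403971537652294), np.float64(-165.1733050439466))
contact-implied turn -299.2419715386758
```

View pics/wrist_l.png

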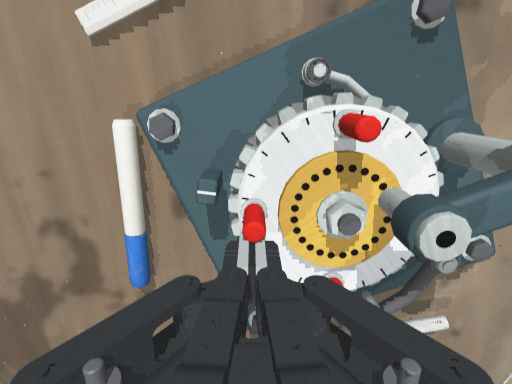

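Request:
step_arm(deltas="-0.004 0 0 0;-0.004 0 0 0;-0.004 -0.002 0 0;0 0 0 0;0 0 0 0;0 0 0 0")

```text
t: 9.82
position: [0.4711, -0.0357, 0.0873]
ee_rot: [[0.053, 0.999, 0.0], [0.999, -0.053, 0.0], [0.0, 0.0, -1.0]]
ft_force: [-0.4, -0.9, 0.6]
grip_width: -0.0004
```

```bash
python3 look.py m wrist side scene
python3 - <<'E'
import cv2,numpy as np
a=cv2.imread("pics/side_m.png")[165:300,205:365];b=cv2.imread("pics/wrist_m.png")[60:300,180:480]
cv2.imwrite("pics/sm.png",cv2.resize(a,None,fx=4.4,fy=4.4,interpolation=cv2.INTER_CUBIC))
cv2.imwrite("pics/wm.png",cv2.resize(b,None,fx=2.2,fy=2.2,interpolation=cv2.INTER_CUBIC))
E
```

```text
9.8167 [ 0.4711 -0.0357  0.0873] yaw 86.99 F [-0.4 -0.9  0.6] -0.0003594119937510568 [-0.08  0.31 -0.55  0.71  0.    1.55]
wrist dial (np.float64(3.486798056577006), np.float64(59.5))
side dial (np.float64(11.920676896818074), np.float64(56.75))
scene dial (np.float64(5.865963968347779), np.float64(63.75))
r,ang (np.float64(0.06057763627686229), np.float64(-153.95743328579044))
contact-implied turn 47.06338524083347
```

View pics/sm.png

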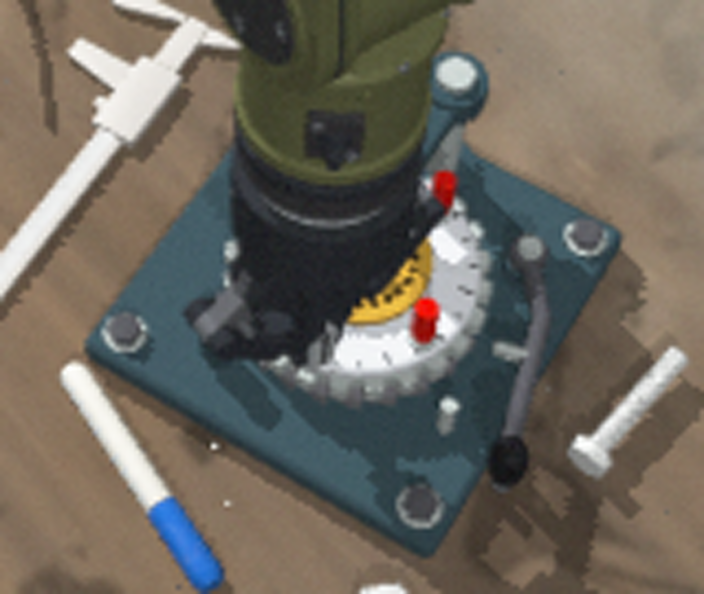

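View pics/wm.png

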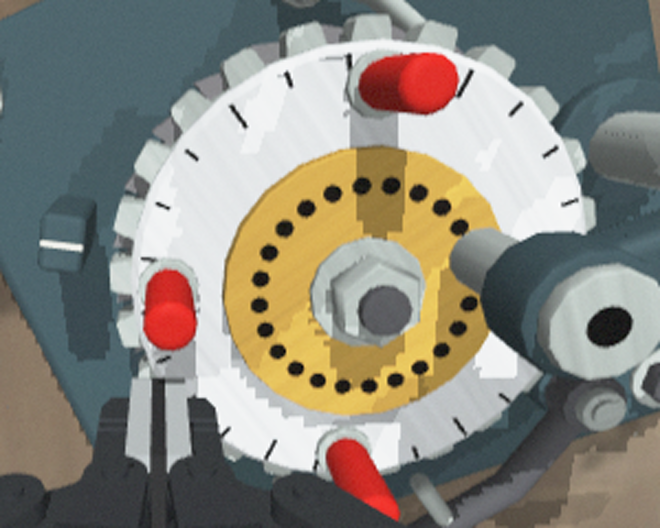

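Run:
```python
from h import *
for d in (45,58,60,62,75):
    q=proj("side",jig2w(P0,studs(A0-np.radians(d))));print(d,((q-[205,165])*4.4).round(0).tolist())
```

```text
45 [[444.0, 305.0], [295.0, 316.0], [280.0, 188.0], [423.0, 177.0]]
58 [[427.0, 320.0], [278.0, 301.0], [297.0, 174.0], [439.0, 192.0]]
60 [[424.0, 322.0], [276.0, 298.0], [299.0, 172.0], [442.0, 194.0]]
62 [[421.0, 324.0], [274.0, 295.0], [302.0, 171.0], [444.0, 197.0]]
75 [[400.0, 333.0], [263.0, 276.0], [323.0, 162.0], [455.0, 215.0]]
```

Independent check: the side view shows studs at crop (425,320) and (444,190). The model for a 60° turn gives (424,322) and (442,194), so that is four clicks. Next is the lever.

Request:
step_arm(deltas="0 0 -0.03 0;0 0 -0.03 0;-0.025 0.0125 0 0;-0.025 0.0125 0 0;-0.025 0.0125 0 0;-0.025 0.0125 0 0;-0.025 0.0125 0 0;0 0 0 0")

```text
t: 10.63
position: [0.53, -0.168, 0.1476]
ee_rot: [[0.056, 0.998, 0.004], [0.998, -0.056, -0.003], [-0.003, 0.004, -1.0]]
ft_force: [0.4, 0.1, 0.3]
grip_width: -0.0004
```

Request:
step_arm(deltas="0 0 0 -0.1;0 0 0 -0.1;0 0 0 -0.1;0 0 0 -0.1;0 0 0 -0.1;0 0 0 -0.11;0 0 0 0;0 0 0 0")

```text
t: 11.3
position: [0.5269, -0.1632, 0.1472]
ee_rot: [[-0.527, 0.85, -0.0], [0.85, 0.527, 0.0], [0.0, -0.0, -1.0]]
ft_force: [-0.8, -0.4, 0.4]
grip_width: -0.0
```

```bash
python3 look.py n wrist
python3 - <<'E'
from h import *
s=sense();print(proj("wrist",jig2w(P0,knob(.0587)),s), s["ee_rot"].T@(jig2w(P0,knob(.0587))[0]-s["position"]))
E
```

```text
11.3 [ 0.5269 -0.1632  0.1472] yaw 121.83 F [-0.8 -0.4  0.4] -4.020643485214253e-05 [-0.3   0.37 -0.27  0.93  0.    0.71]
wrist dial (np.float64(42.592006959941465), np.float64(56.75))
r,ang (np.float64(0.15410458729547313), np.float64(-89.51783346107649))
contact-implied turn -29.606887261361578
[[251.12916277 163.01149711]] [ 0.03406636 -0.00044453  0.08624408]
```

View pics/wrist_n.png

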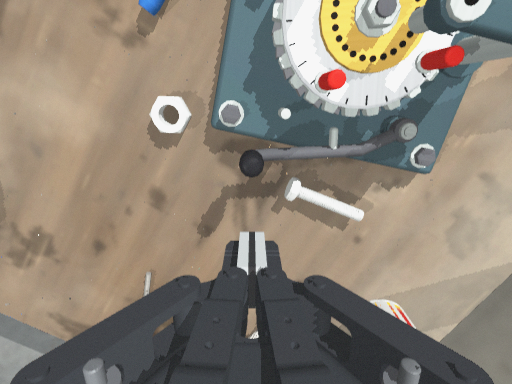

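Request:
step_arm(deltas="0 0 0.025 0;0 0 0.025 0;0 0 0.017 0;0 0 0 0;0.006 0 0 0;0.005 0 0 0;0.003 0 0 0;0 0 0 0;0 0 0 0")

```text
t: 12.1
position: [0.5203, -0.1517, 0.0814]
ee_rot: [[-0.53, 0.848, 0.002], [0.848, 0.53, -0.001], [-0.002, 0.001, -1.0]]
ft_force: [0.8, -0.2, 0.2]
grip_width: 0.0003
```

```bash
python3 look.py o wrist
```

```text
12.1 [ 0.5203 -0.1517  0.0814] yaw 121.98 F [ 0.8 -0.2  0.2] 0.00029523437894730394 [-0.28  0.42 -0.39  0.76 -0.    0.73]
wrist dial (np.float64(71.8498101115343), np.float64(57.75))
r,ang (np.float64(0.14270879963197441), np.float64(-92.12031271491723))
contact-implied turn -26.392274804699525
```

View pics/wrist_o.png

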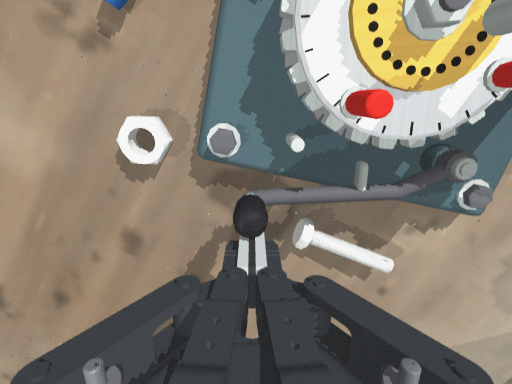

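Request:
step_arm(deltas="0.003 0 0 0;0.003 0 0 0;0.003 0 0 0;0.003 0 0 0;0.003 0 0 0;0.003 0 0 0;0.003 0 0 0;0.003 0 0 0;0 0 0 0;0 0 0 0")

```text
t: 12.98
position: [0.5067, -0.1307, 0.0802]
ee_rot: [[-0.53, 0.848, -0.0], [0.848, 0.53, 0.001], [0.001, 0.0, -1.0]]
ft_force: [-0.9, -0.2, -0.1]
grip_width: 0.0
```

```bash
cat > lev.py <<'E'
from h import *
s=sense();x=s["ee_rot"][:,0];y=s["ee_rot"][:,1]
from scipy.optimize import brentq
g=lambda l:(jig2w(P0,knob(l))[0]-s["position"])@x-.020
print("lever implied",brentq(g,-.1,.5),"lat mm",1e3*(jig2w(P0,knob(brentq(g,-.1,.5)))[0]-s["position"])@y,"Fx",s["ft_force"]@x,"F",s["ft_force"])
E
python3 lev.py
```

```text
lever implied 0.25874397750517547 lat mm -2.216874114659094 Fx 0.33440686558264565 F [-0.8915048  -0.16244493 -0.07267806]
```

Request:
step_arm(deltas="0.002 0 0 0;0.002 0 0 0;0.001 0 0 0;0.001 0 0 0;0.001 0 0 0;0 0 0 0;0 0 0 0")

```text
t: 13.57
position: [0.5034, -0.1256, 0.0803]
ee_rot: [[-0.529, 0.848, 0.0], [0.848, 0.529, -0.0], [-0.0, 0.0, -1.0]]
ft_force: [1.6, -1.4, -1.7]
grip_width: 0.0003
```

```bash
python3 lev.py;python3 look.py p wrist
```

```text
lever implied 0.3078208013202969 lat mm -1.8423930463902822 Fx -2.0371214100275004 F [ 1.64887511 -1.37298389 -1.73046823]
13.5667 [ 0.5034 -0.1256  0.0803] yaw 121.96 F [ 1.6 -1.4 -1.7] 0.000262904121366834 [-0.24  0.39 -0.45  0.73 -0.    0.77]
wrist dial (np.float64(5.520183993693124), np.float64(58.5))
r,ang (np.float64(0.11855904011147579), np.float64(-100.75251874680592))
contact-implied turn -15.792859930835746
```

View pics/wrist_p.png

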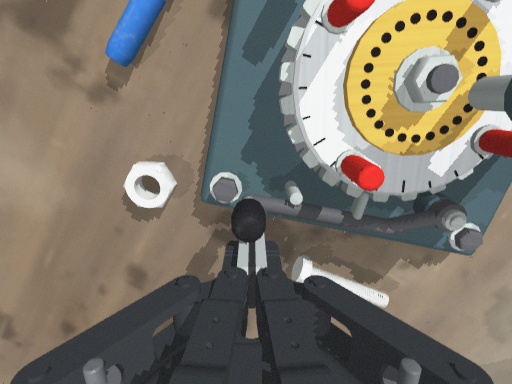

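The knob at (248,220) is against the fingertip, and the lever lies close to its stop post at (293,192). I'll push until the force rises clearly.

Request:
step_arm(deltas="0.002 0 0 0;0.002 0 0 0;0 0 0 0;0 0 0 0")

```text
t: 13.95
position: [0.5033, -0.1252, 0.0806]
ee_rot: [[-0.528, 0.849, 0.004], [0.849, 0.528, -0.007], [-0.008, -0.001, -1.0]]
ft_force: [4.8, -10.2, -7.4]
grip_width: 0.0002
```

```bash
python3 lev.py
```

```text
lever implied 0.3101986832249694 lat mm -1.933352585760564 Fx -11.146506089471764 F [  4.83589326 -10.18837409  -7.41233472]
```

Request:
step_arm(deltas="0.002 0 0 0;0.002 0 0 0;0 0 0 0;0 0 0 0")

```text
t: 14.28
position: [0.5032, -0.1248, 0.0808]
ee_rot: [[-0.527, 0.85, 0.007], [0.85, 0.527, -0.014], [-0.015, -0.001, -1.0]]
ft_force: [7.5, -17.4, -12.1]
grip_width: -0.0
```

```bash
python3 lev.py
```

```text
lever implied 0.3119985737277453 lat mm -2.019302105631243 Fx -18.559991156357338 F [  7.48338693 -17.42043067 -12.11685112]
```

Hard stop at an implied lever angle of about 0.31, within measuring error of 0.30, and the force rises steeply. I'll back off, lift clear and check.

Request:
step_arm(deltas="-0.006 0 0 0;-0.01 0 0 0;-0.01 0 0 0;-0.01 0 0 0;0 0 -0.03 0;0 0 -0.035 0;-0.03 0 -0.03 0;-0.03 0 -0.03 0;0 0 0 0;0 0 0 0")

```text
t: 15.12
position: [0.5516, -0.2011, 0.2063]
ee_rot: [[-0.528, 0.849, 0.005], [0.849, 0.528, -0.001], [-0.004, 0.004, -1.0]]
ft_force: [-0.8, 0.2, 0.2]
grip_width: 0.0001
```

```bash
python3 look.py q wrist side scene
python3 - <<'E'
from h import *
z=np.load("pics/q.npz");s=dict(position=z["p"],ee_rot=z["R"])
for l in(.23,.27,.30): print(l,proj("wrist",jig2w(P0,knob(l)),s),(proj("side",jig2w(P0,knob(l)))-[205,165])*4.4)
a=cv2.imread("pics/side_q.png")[165:300,205:365];b=cv2.imread("pics/wrist_q.png")[0:220,150:450]
cv2.imwrite("pics/sq.png",cv2.resize(a,None,fx=4.4,fy=4.4,interpolation=cv2.INTER_CUBIC))
cv2.imwrite("pics/wq.png",cv2.resize(b,None,fx=2.6,fy=2.6,interpolation=cv2.INTER_CUBIC))
for d in (45,60,75):print(d,((proj("side",jig2w(P0,studs(A0-np.radians(d))))-[205,165])*4.4).round(0).tolist(),((proj("wrist",jig2w(P0,studs(A0-np.radians(d))),s)-[150,0])*2.6).round(0).tolist())
E
```

```text
15.1167 [ 0.5516 -0.2011  0.2063] yaw 121.86 F [-0.8  0.2  0.2] 0.00010162560400131231 [-0.35  0.39 -0.08  1.09  0.    0.66]
wrist dial (np.float64(36.307542280671676), np.float64(59.5))
side dial (np.float64(0.8544637356626676), np.float64(61.0))
scene dial (np.float64(0.793369224621479), np.float64(61.0))
r,ang (np.float64(0.19371557411460177), np.float64(-82.28331373074167))
contact-implied turn -38.231810556121275
0.23 [[247.29236697  72.61414272]] [[462.7309025  450.35290226]]
0.27 [[247.36876921  66.46649647]] [[452.50897153 446.66158784]]
0.3 [[247.57670574  61.8094432 ]] [[444.94829993 443.65571107]]
45 [[444.0, 305.0], [295.0, 316.0], [280.0, 188.0], [423.0, 177.0]] [[461.0, 86.0], [374.0, -165.0], [613.0, -301.0], [681.0, -27.0]]
60 [[424.0, 322.0], [276.0, 298.0], [299.0, 172.0], [442.0, 194.0]] [[425.0, 65.0], [397.0, -215.0], [651.0, -273.0], [655.0, 18.0]]
75 [[400.0, 333.0], [263.0, 276.0], [323.0, 162.0], [455.0, 215.0]] [[396.0, 32.0], [431.0, -259.0], [680.0, -233.0], [621.0, 53.0]]
```

View pics/sq.png

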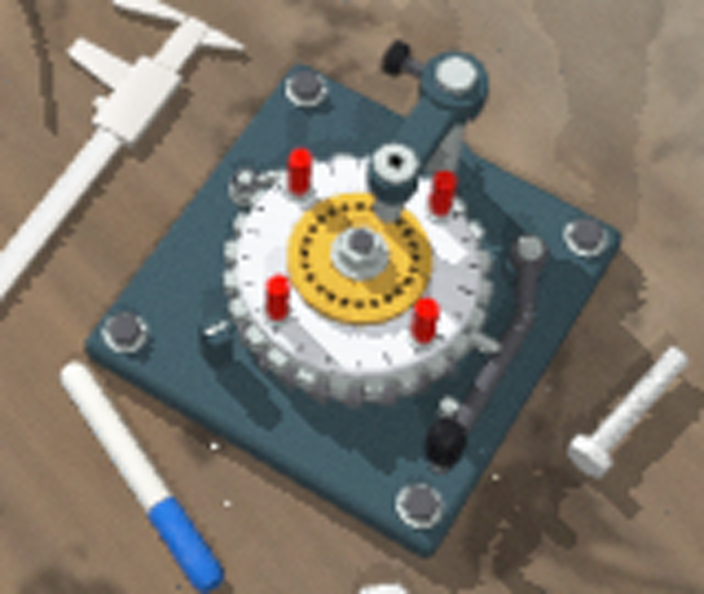

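View pics/wq.png

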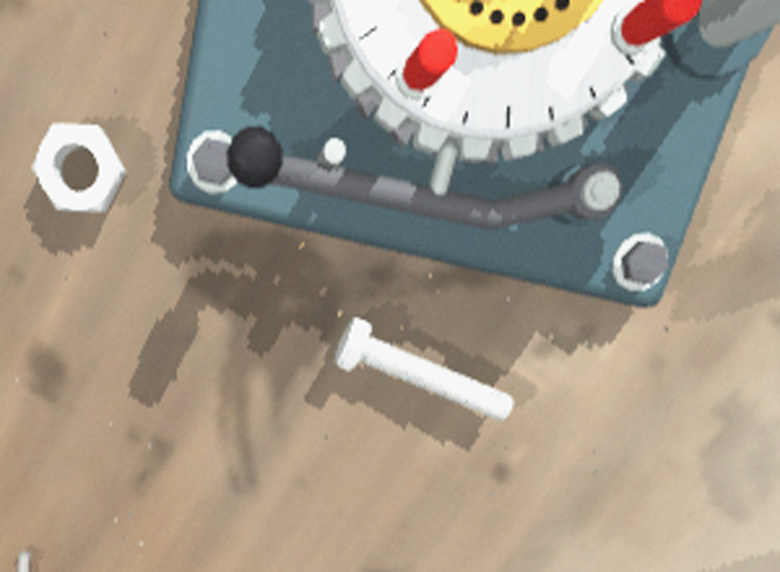

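The wrist view puts the knob at (248,60); the model gives (247.6,61.8) for 0.30. The side view puts it at (445,441), against (445,444). The tooth at crop (445,160) is in a notch, the dial reads about 60°, and nothing nearby has moved. Handing in.

```bash
python3 -c "
from workcell import *
print(finish_job(),sense()['t'])"
```

```text
the job is handed in; nothing more can be done
the job is handed in; nothing more can be done
```

I turned the dial clockwise four clicks, let it settle, then pushed the lock lever home; the job is handed in and took about 15 s of the 54 s. I pushed one red stud with the shut fingertips and then the black knob, without gripping or lifting anything.

**Dial:** after I let go, the side and scene cameras both fitted a turn of 61°, against the 60° wanted. Neighbouring stops at 45° or 75° would be clearly off. While the arm blocked part of the view, the same automatic fit gave rougher values of 57 to 64° with large pixel errors. For that check I relied on the two studs still visible in the side view, which matched 60°.

**Lever:** it met a hard stop at about 19 N along the push, with an angle of about 0.31 rad worked out from the fingertip position. In the side and wrist pictures the knob sits within about 2 pixels of its expected place at 0.30. The wrist picture shows the tooth in a notch.

**Surroundings:** in the last views the caliper, marker, bolt and nut looked untouched, and the arm was clear of everything.

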